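# Fit the pointed brush head to the spin scrubber

## Task

Take the pointed, cone-shaped brush head out of the rack and fit it to the spin scrubber: feed its square stem into the square hole of the drive plate, turning it under a light push until it slips in, and seat it fully home. Do it gently, never forcing it, let go of it, and leave the other two heads and the squeegee where they are.

Things in the scene. Friction and masses are not known exactly. Their poses are not given: they have to be found in the camera images.
- cone_head: Loose brush head to fit, 50-100 g, 94 mm tall, stem down, in any of the rack's holes, any yaw. Origin: centre of its lowest face, z up its axis. From below (z, mm): grey round nose 14 dia, 0-6; grey square stem 16 x 16, sides along its x and y, 6-24; orange flange 44 dia, 24-29, underside is the seating face; orange round body 38 dia, 29-65; white pointed cone of bristles, 65-94.
- cone_grip (a point): Point on the cone head's axis, 50 mm above its origin, at the height to grip its round 38 mm body (26 mm above the seating face).
- disc_head: Loose bystander: wide flat brush head, 64 mm diameter, same stem, flange and origin; top 55 mm above its origin.
- dome_head: Loose bystander: low dome-shaped brush head, 50 mm diameter, same stem, flange and origin; top 62 mm above its origin.
- rack: Fixed white rack block 85 (x) x 290 (y) x 35 (z) mm. Origin: centre of its underside. Three round through holes 27 mm wide at y = -100, 0, 100 mm; each brush head hangs in one by its flange on the top face, its origin 11 mm above the shelf.
- scrubber: Fixed teal spin scrubber lying in its cradle, drive end up. Origin: on the shelf under the upright drive axis; z up; x points along the grip, which runs 30 to 210 mm from the drive axis, 65 mm high with its button. Round drive housing 72 mm diameter, 80 mm high, with a round recess 54 mm wide in which the grey square drive plate sits.
- socket (a point): Centre of the top face of the scrubber's drive plate (37 x 37 x 18 mm), unpressed, 85 mm above the shelf; turned like the scrubber, not like the plate. A square through hole 17.4 mm wide, mouth chamfered 1.5 mm, with free room below. The plate is sprung: gives straight down up to 7 mm, from 2 N, 1 N more per mm, then a hard stop. Head fully home: its origin is 24 mm below this point.
- rim (a point): Point on the drive axis level with the housing's rim, 80 mm high. The drive plate's angle is not reported: its hole is turned 0.2 to 1.37 rad counterclockwise (from above) from the scrubber's x, and repeats each quarter turn. Its gearbox holds it (0.08 N m) under a light push. The nose enters at any angle; the square stem then stands on the plate until the angles match within 5 degrees.
- squeegee: Loose bystander: small squeegee lying flat, black handle 130 mm long along its -x axis, white and black blade 150 mm along y. Origin on the shelf, under the front part of its handle.
Mind the look-alikes: they are no part of the job. What is shaped like the cone_head but green is not meant.

How it is judged (in metres and radians):
On the way:
1. the cone-shaped head is lifted clear out of the rack (z of cone_head in the frame of rack above 0.04 m), for 0.1 s.
At the end, for the whole second after the job is handed in: The cone-shaped head stands upright (within 0.1 rad) in the scrubber's drive plate, centred within 4 mm, its stem fully in (flange within 2.5 mm of the unpressed plate's top face), released and at rest (horizontal distance between cone_head and socket below 0.004 m and z of cone_head in the frame of socket between -0.027 and -0.0215 m and angle between cone_head's own z axis and vertical below 0.1 rad and linear speed of cone_head below 0.02 m/s and contact force between the fingers and cone_head below 0.1 N); the robot touches nothing.
It fails at once if the head is forced: more than 25 N between the cone-shaped head and the scrubber (contact force between cone_head and scrubber above 25 N).
It fails at once if the robot knocks or presses on the scrubber itself (over 25 N) (contact force between any of the fingers, the arm and scrubber above 25 N).
It fails at once if another head or the squeegee is shifted by more than 20 mm (distance of any of disc_head, dome_head, squeegee from where it was at the start of the episode above 0.02 m).
It also fails if it takes over 61 s, if anything falls off the work surface, if the arm or the gripper's body presses on something with over 40 N, if the wrist force passes 120 N, or if a joint passes its speed limit or range.

## Robot

A 7-joint arm with a two-finger parallel gripper is mounted at the origin on the work surface. World frame = base frame: x ahead of the robot, y to its left, z up, the work surface at z = 0. Lengths are in m, angles in degrees, forces in N, time in s.
With the tool pointing down it reaches from about 0.425 to 0.925 m from the base axis. Payload 6.8 kg.
Tool frame: the origin (TCP) lies at the very end of the fingers, on their centre line; the grasp point (between the pads) lies 19 mm behind it; x points along the fingers, y is the direction in which the jaws open and shut, and the axes are right-handed (so a half turn about x gives the same grasp; the last joint's range is limited). The gripper opens to 88 mm and grips with 3 to 60 N. Pads are 20 mm wide; open, the fingers measure 115 mm over their backs; the gripper's body (75 mm by 178 mm) begins 61 mm behind the grasp point.
Start: joints at [-70.365, 27.33, 1.283, 89.118, -0.659, 63.558, -4.761], TCP at [0.294, 0.608, 0.199] pointing down, gripper open.
Joint ranges: [-169.35, 169.35], [-19.33, 120.38], [-80.79, 83.38], [13.8, 139.57], [-78.32, 258.32], [9.67, 109.79], [-169.56, 169.56]. Speed limits (degrees/s): [136.94, 136.94, 180, 180, 180, 180, 180].

## Interface

Orientations are given as a 3x3 rotation matrix whose columns are the frame's x, y, z axes.
In Python, from workcell import * gives the robot as it stands.
- The arm moves only by the tool step_arm, never from a script. Its argument "moves" is a list of rows, each an object of numbers: "grip": the gripper command: -1 is shut, 1 is fully open, values between are in proportion; "dx", "dy", "dz": the shift along the tool's x, y, z in mm; "turn": the turn about the tool's x in degrees. In form: [{"grip": .., "dx": .., "dy": .., "dz": .., "turn": ..}, ...]. A call has 1 to 8 rows; each row is the pose to reach, as a shift and turn from the pose measured when the call began, along the tool's axes at that moment; what a row does not reach only later rows make up. A row lasts 1/8 s, in which the tool goes at most 62.5 mm and 10.7 degrees, less where a joint would pass 70% of its speed; a pose out of reach is approached as far as the arm can. A call with a gripper value outside its range is refused whole. The fingers move at their own pace and stop on an object; the grip force is fixed at half the most. Time passes only in rows, so rows that repeat a pose let the fingers close. It gives the time, the measured TCP pose, the force and the opening at its end, in the units of the state.
- get_state(): the state, without advancing time (a new reading comes with each control period).
- snapshot(name): name is "side" or "top"; returns the picture (400x640x3 uint8, red, green, blue); there is no depth.
- camera_info(name): a dict with "camera_matrix" (3x3 intrinsics, pixels), "dist" ([k1, k2, p1, p2, k3] as OpenCV has them; the pictures are not rectified), "rvec" (rotation vector, rad) and "tvec" (3), from world to camera coordinates, as OpenCV has them. Camera axes: x right, y down, z forward; pixel columns grow to the right and rows downward; lengths in m; the calibration is good to about 2 mm. A picture is of the moment at which its call begins. camera_info takes no time and is no camera call.
- hand_in(): hands the job in, once; it reports no verdict.
The state is a dict: "time": time; "joints": joint angles; "joint_vel": joint speeds; "joint_efforts": joint torques, N m; "tcp_pos": TCP position; "tool_rot": TCP orientation; "wrist_force": force on the tool from outside, world axes, zero at the start; "moment": the same for the moment, N m; "width": opening from 0.0 (shut) to 1.0 (fully open).
Only numpy, scipy, OpenCV 4.12 (cv2) and the standard library are available. Lean on these libraries where they do the work, as an engineer would, in place of code of your own. Each camera call takes 0.05 s, during which the arm holds its last target. There are 200 camera calls.

## Working session

There is one attempt and no reset: what is moved stays moved. The work goes in short steps, Python scripts to look and compute and a tool call to move; the robot and the scene stay as the last step left them, time stands still between calls to the robot, and variables do not carry over. Pictures are saved under pics/ and viewed, about 8 in all and at most 12, crops included, and the job is handed in when it is done.

Besides the shell and the picture viewer there is one more tool, called as name(argument=value, ...) on one line, values as JSON. step_arm: Moves the arm, as the interface text tells. Its arguments: {"type":"object","properties":{"moves":{"type":"array","items":{"type":"object","properties":{"grip":{"type":"number"},"dx":{"type":"number"},"dy":{"type":"number"},"dz":{"type":"number"},"turn":{"type":"number"}}}}},"required":["moves"]}

```bash
mkdir -p pics; python3 - <<'E'
from workcell import *
import cv2
for n in ("top","side"):
    cv2.imwrite(f"pics/{n}0.png",snapshot(n)[:,:,::-1]); c=camera_info(n); print(n,c)
s=get_state(); print(s)
E
```

```text
top {'camera_matrix': array([[451.07888342,   0.        , 318.96239842],
       [  0.        , 451.07888342, 191.56827695],
       [  0.        ,   0.        ,   1.        ]]), 'dist': array([-0.11215052,  0.        ,  0.        ,  0.        ,  0.        ]), 'rvec': array([ 2.15109667, -2.14516438,  0.10206646]), 'tvec': array([-0.04463168,  0.52061087,  0.99766574])}
side {'camera_matrix': array([[482.93768037,   0.        , 315.51668596],
       [  0.        , 482.93768037, 190.14939703],
       [  0.        ,   0.        ,   1.        ]]), 'dist': array([-0.12467748,  0.        ,  0.        ,  0.        ,  0.        ]), 'rvec': array([ 2.09815061, -0.22239759,  0.16051646]), 'tvec': array([-0.48304926,  0.08152271,  1.2208722 ])}
{'time': 0.1, 'joints': array([-70.36458332,  27.37039882,   1.28013219,  89.16884637,
        -0.6573039 ,  63.55795253,  -4.76249214]), 'joint_vel': array([ 0.02486917, -0.1174894 ,  0.02420899, -0.13469658, -0.079861  ,
        0.06837448, -0.02411524]), 'joint_efforts': array([ 4.61393211e-03, -5.84092069e+01,  1.54031608e+00, -2.73319352e+01,
       -5.42108214e-02,  1.30861433e-02,  2.20040221e-05]), 'tcp_pos': array([0.29386864, 0.60706326, 0.19851472]), 'tool_rot': array([[-5.56945429e-04,  4.35676871e-01,  9.00102969e-01],
       [-1.46596289e-03,  9.00101785e-01, -4.35677205e-01],
       [-9.99998770e-01, -1.56216597e-03,  1.37378548e-04]]), 'wrist_force': array([1.11006281, 0.0956993 , 0.05527434]), 'moment': array([-0.0520352 ,  0.00321181, -0.03801443]), 'width': 0.9960970533133083}
```

View pics/top0.png

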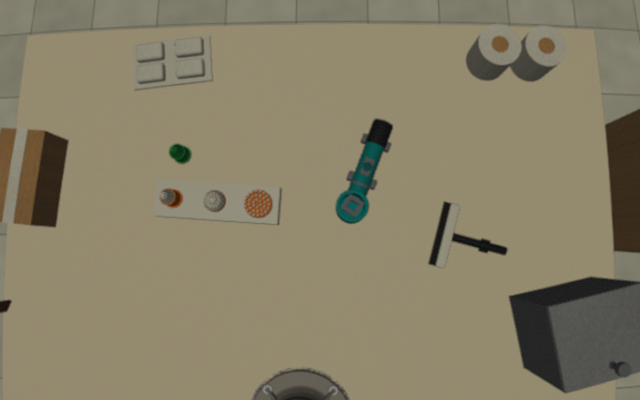

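View pics/side0.png

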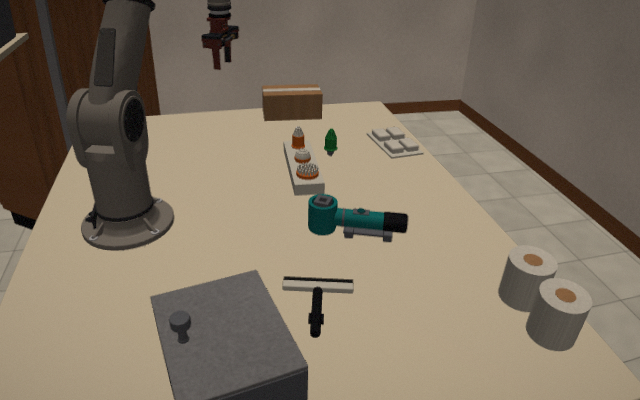

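Candidates: the orange cone head in the rack at top (170,198) / side (298,138), and the green look-alike at top (180,153) / side (331,140). The dome at (214,201) and the disc at (258,204) are bystanders. By the description I choose the orange one in the rack. Next are close crops and measurements.

```bash
cat > h.py <<'E'
import numpy as np, cv2
from workcell import *
class Cam:
    def __init__(s,n):
        c=camera_info(n); s.K=c["camera_matrix"]; s.d=c["dist"]; s.rv=c["rvec"]; s.t=c["tvec"]
        s.R=cv2.Rodrigues(s.rv)[0]; s.c=-s.R.T@s.t
    def rays(s,p):
        q=cv2.undistortPoints(np.float64(p).reshape(-1,1,2),s.K,s.d)[:,0]
        r=np.c_[q,np.ones(len(q))]@s.R; return r/np.linalg.norm(r,axis=1)[:,None]
    def plane(s,p,z):
        r=s.rays(p); return s.c+r*((z-s.c[2])/r[:,2])[:,None]
    def proj(s,P): return cv2.projectPoints(np.float64(P).reshape(-1,1,3),s.rv,s.t,s.K,s.d)[0][:,0]
def tri(a,pa,b,pb):
    r=np.c_[a.rays([pa])[0],-b.rays([pb])[0]]
    l=np.linalg.lstsq(r,b.c-a.c,rcond=None)[0]
    A=a.c+l[0]*r[:,0]; B=b.c-l[1]*r[:,1]; return (A+B)/2,np.linalg.norm(A-B)
E
python3 - <<'E'
from h import *
T,S=Cam("top"),Cam("side"); print(T.c,S.c)
t=cv2.imread("pics/top0.png"); s=cv2.imread("pics/side0.png")
def big(im,x,y,w,h,W,H): return cv2.resize(im[y:y+h,x:x+w],(W,H),interpolation=cv2.INTER_CUBIC)
a=big(t,150,180,50,37,400,300); b=big(t,327,180,50,37,400,300); c=big(s,275,120,50,37,400,300); d=big(s,300,187,50,37,400,300)
cv2.imwrite("pics/c1.png",np.clip(1.6*np.vstack([np.hstack([a,b]),np.hstack([c,d])]),0,255).astype(np.uint8))
for n,im in (("top",t),("side",s)):
    hsv=cv2.cvtColor(im,cv2.COLOR_BGR2HSV)
    for nm,lo,hi in (("teal",(80,100,40),(100,255,255)),("orange",(3,170,60),(16,255,255))):
        m=cv2.inRange(hsv,lo,hi); k,_,st,ce=cv2.connectedComponentsWithStats(m)
        for i in range(1,k):
            if st[i,4]>25: print(n,nm,st[i],ce[i].round(1))
E
```

```text
[ 0.39812448 -0.06865304  1.05126032] [ 0.22916969 -1.0871527   0.7043378 ]
top teal [352 141  32  45 622] [368.  162.2]
top teal [337 183  31  40 602] [352.8 202.9]
top teal [348 201   9  10  58] [352.1 205.4]
top orange [169 190  13  17 114] [176.3 198.9]
top orange [248 197  23  11  43] [259.7 200.6]
top orange [246 200  24  16  81] [257.3 208.7]
side teal [309 194  34  41 910] [323.9 216.8]
side teal [344 209  40  21 605] [363.9 219.7]
side orange [429 100  31  11 150] [443.3 105.1]
side orange [391 103  26  10 106] [403.4 107.8]
side orange [413 102  16  10  65] [421.3 106.5]
side orange [292 135  13  14 129] [297.9 141.9]
side orange [295 157  15   6  38] [301.5 160.2]
side orange [297 171  21   8  78] [306.5 175.7]
```

View pics/c1.png

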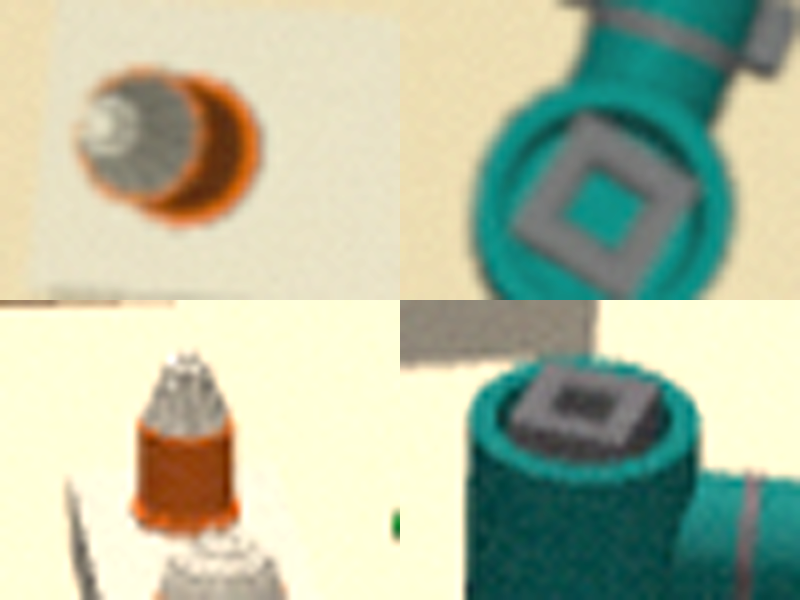

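Crop: the top-left and bottom-left panels show an orange body and flange with a white pointed cone, so the choice is right. The plate square is in the right panels, with its centre near top (352.1,205.2). Now I'll measure both.

```bash
python3 - <<'E'
from h import *
T,S=Cam("top"),Cam("side")
t=cv2.imread("pics/top0.png"); s=cv2.imread("pics/side0.png")
U=lambda p,x,y:(np.float64(p)+.5)/8-.5+np.array([x,y])
print("body rim",T.plane(U([[139,133]],150,180),.076),"flange",T.plane(U([[183,150]],150,180),.040))
# side: body lower/upper edges centre axis
print("side axis u at body, flange", U([[185,435],[186,515]],275,120))
# housing rim: teal outer contour in top (circle part), rays at z=.08
hsv=cv2.cvtColor(t,cv2.COLOR_BGR2HSV); m=cv2.inRange(hsv,(80,100,40),(100,255,255))
lab=cv2.connectedComponents(m)[1]; m2=np.uint8(lab==lab[214,345])*255 if lab[214,345] else m
c=max(cv2.findContours(m2,cv2.RETR_EXTERNAL,cv2.CHAIN_APPROX_NONE)[0],key=len)[:,0]
P=T.plane(c,.08)[:,:2]
from scipy.optimize import least_squares
cen=T.plane([[352,205]],.08)[0,:2]; 
for _ in range(5):
    a=P-cen; k=(a[:,0]<.012)&(abs(np.hypot(*a.T)-.036)<.006)
    r=least_squares(lambda q:np.hypot(*(P[k]-q[:2]).T)-q[2],[*cen,.036]).x; cen=r[:2]
print("housing circle",r,k.sum())
# plate: low saturation inside
for n,C,im,c0,R in (("top",T,t,(352,205),12),("side",S,s,(323,200),14)):
    h=cv2.cvtColor(cv2.resize(im,None,fx=8,fy=8,interpolation=cv2.INTER_CUBIC),cv2.COLOR_BGR2HSV)
    g=np.uint8((h[:,:,1]<100)&(h[:,:,2]>(75 if n=="side" else 55)))*255
    mk=np.zeros_like(g); cv2.circle(mk,(c0[0]*8,c0[1]*8),R*8,255,-1); g&=mk
    cc=max(cv2.findContours(g,cv2.RETR_EXTERNAL,cv2.CHAIN_APPROX_NONE)[0],key=cv2.contourArea)[:,0]
    P=C.plane((cc+.5)/8-.5,.085)[:,:2]
    (x,y),wh,an=cv2.minAreaRect(np.float32(P*1e4)); print(n,"plate",x/1e4,y/1e4,np.array(wh)/1e4,an)
# scrubber axis direction: grip end black
b=cv2.inRange(hsv,(0,0,0),(180,255,60)); k,l,st,ce=cv2.connectedComponentsWithStats(b)
i=l[130,380]; e=T.plane([ce[i]],.04)[0]; print("black end",e,ce[i],"yaw",np.degrees(np.arctan2(*(e[:2]-cen)[::-1])))
m=cv2.inRange(hsv[225:400,:],(0,0,0),(0,0,0))
# rack corners
w=np.uint8((hsv[:,:,1]<45)&(hsv[:,:,2]>130))*255; w[:170]=0;w[230:]=0;w[:,:140]=0;w[:,300:]=0
cc=max(cv2.findContours(w,cv2.RETR_EXTERNAL,cv2.CHAIN_APPROX_NONE)[0],key=cv2.contourArea)[:,0]
P=T.plane(cc,.035)[:,:2]; print("rack",cv2.minAreaRect(np.float32(P*1e3)))
# side view axis: check distance from cone axis to side rays
r=S.rays(U([[185,435]],275,120))[0]; print("side ray body rim @z.076",S.plane(U([[185,435]],275,120),.076))
print(get_state()["tcp_pos"])
E
```

```text
body rim [[0.50450288 0.29369626 0.076     ]] flange [[0.50354195 0.29374766 0.04      ]]
side axis u at body, flange [[297.6875 173.9375]
 [297.8125 183.9375]]
housing circle [ 0.48271863 -0.11519737  0.03286643] 55
top plate 0.4851869140625 -0.1163506591796875 [0.039602   0.03997441] 58.77317810058594
side plate 0.49472509765625 -0.09560850830078126 [0.08031816 0.07100477] 57.447872161865234
black end [ 0.65385596 -0.18093811  0.04      ] [379.09486166 133.57905138] yaw -21.013792811962098
rack ((497.8597412109375, 193.90516662597656), (287.4780578613281, 84.01000213623047), 86.40205383300781)
side ray body rim @z.076 [[0.45245561 0.03526167 0.076     ]]
[0.29386864 0.60706326 0.19851472]
```

```bash
cat >> h.py <<'E'
def rel(pos,yaw=None):
    "shift/turn in tool axes to reach world pos, jaw yaw (deg)"
    s=get_state(); R=s["tool_rot"]; d=R.T@(np.float64(pos)-s["tcp_pos"])*1e3
    y=np.degrees(np.arctan2(R[1,1],R[0,1]))
    t=0 if yaw is None else -(((yaw-y)+90)%180-90)
    print("t",round(s["time"],2),"tcp",s["tcp_pos"].round(4),"yaw",round(y,1),"move",d.round(1),"turn",round(t,1),"F",s["wrist_force"].round(2),"w",round(s["width"],3),"j",s["joints"].round(0))
E
python3 - <<'E'
from h import *
T,S=Cam("top"),Cam("side")
t=cv2.imread("pics/top0.png")
U=lambda p,x,y:(np.float64(p)+.5)/8-.5+np.array([x,y])
print("side body rim",S.plane(U([[185,134]],275,120),.076),"flange",S.plane(U([[185,215]],275,120),.0375))
print("side plate corners",S.plane(U([[548-400,364-300],[660-400,380-300],[617-400,446-300],[512-400,418-300]],300,187),.085).round(4))
print("side plate centre",S.plane(U([[584-400,402-300]],300,187),.085))
print("top corners",T.plane(U([[183,115],[300,187],[224,300],[112,222]],327,180),.085).round(4))
rel([.504,.2937,.15],-3)
E
```

```text
side body rim [[0.49958194 0.27638492 0.076     ]] flange [[0.50114994 0.28313548 0.0375    ]]
side plate corners [[ 0.4785 -0.0941  0.085 ]
 [ 0.5103 -0.1097  0.085 ]
 [ 0.4881 -0.144   0.085 ]
 [ 0.4606 -0.1228  0.085 ]]
side plate centre [[ 0.48422022 -0.11786512  0.085     ]]
top corners [[ 0.5091 -0.1102  0.085 ]
 [ 0.4897 -0.1416  0.085 ]
 [ 0.4593 -0.1211  0.085 ]
 [ 0.4802 -0.0911  0.085 ]]
t 0.1 tcp [0.2939 0.6071 0.1985] yaw 64.2 move [  48.9 -190.4  325.7] turn 67.2 F [1.11 0.1  0.06] w 0.996 j [-70.  27.   1.  89.  -1.  64.  -5.]
```

step_arm(moves=[{"grip": 1,"dx": 0,"dy": -30,"dz": 54,"turn": 10},{"grip": 1,"dx": 5,"dy": -60,"dz": 108,"turn": 20},{"grip": 1,"dx": 15,"dy": -95,"dz": 162,"turn": 30},{"grip": 1,"dx": 25,"dy": -127,"dz": 216,"turn": 40},{"grip": 1,"dx": 35,"dy": -158,"dz": 270,"turn": 50},{"grip": 1,"dx": 45,"dy": -190,"dz": 325,"turn": 60},{"grip": 1,"dx": 45,"dy": -190,"dz": 325,"turn": 67},{"grip": 1,"dx": 45,"dy": -190,"dz": 325,"turn": 67}])

```text
time: 1.1
tcp_pos: [0.5037, 0.2934, 0.1534]
tool_rot: [[-0.001, 0.999, -0.05], [-0.002, -0.05, -0.999], [-1.0, -0.001, 0.002]]
wrist_force: [-0.8, 1.3, -0.0]
width: 0.997
```

```bash
python3 - <<'E'
from h import *
rel([.5035,.2937,.043],-3)
t=snapshot("top"); s=snapshot("side")
a=cv2.resize(t[150:250,110:260],(600,400))[:, :, ::-1]
cv2.imwrite("pics/t2.png",a)
E
```

```text
t 1.1 tcp [0.5037 0.2934 0.1534] yaw -2.9 move [ 1.104e+02 -1.000e-01 -6.000e-01] turn 0.1 F [-0.75  1.31 -0.04] w 0.997 j [-52.  22.  20. 106.  -9.  54. -31.]
```

Right over the cone. I'll descend and close.

step_arm(moves=[{"grip": 1,"dx": 30,"dy": 0,"dz": 0,"turn": 0},{"grip": 1,"dx": 60,"dy": 0,"dz": 0,"turn": 0},{"grip": 1,"dx": 85,"dy": 0,"dz": 0,"turn": 0},{"grip": 1,"dx": 100,"dy": 0,"dz": 0,"turn": 0},{"grip": 1,"dx": 109,"dy": 0,"dz": 0,"turn": 0},{"grip": 1,"dx": 109,"dy": 0,"dz": 0,"turn": 0}])

```text
time: 1.95
tcp_pos: [0.5026, 0.2956, 0.0446]
tool_rot: [[-0.001, 0.999, -0.044], [-0.001, -0.044, -0.999], [-1.0, -0.001, 0.001]]
wrist_force: [0.2, -0.1, 0.3]
width: 1.003
```

step_arm(moves=[{"grip": 0.3,"dx": 0,"dy": 0,"dz": 0,"turn": 0},{"grip": 0.0,"dx": 0,"dy": 0,"dz": 0,"turn": 0},{"grip": -0.2,"dx": 0,"dy": 0,"dz": 0,"turn": 0},{"grip": -1,"dx": 0,"dy": 0,"dz": 0,"turn": 0},{"grip": -1,"dx": 0,"dy": 0,"dz": 0,"turn": 0},{"grip": -1,"dx": 0,"dy": 0,"dz": 0,"turn": 0},{"grip": -1,"dx": 0,"dy": 0,"dz": 0,"turn": 0},{"grip": -1,"dx": 0,"dy": 0,"dz": 0,"turn": 0}])

```text
time: 2.95
tcp_pos: [0.5028, 0.2956, 0.0446]
tool_rot: [[-0.001, 0.999, -0.044], [-0.001, -0.044, -0.999], [-1.0, -0.001, 0.001]]
wrist_force: [0.9, -0.2, 0.5]
width: 0.422
```

step_arm(moves=[{"grip": -1,"dx": -15,"dy": 0,"dz": 0,"turn": 0},{"grip": -1,"dx": -35,"dy": 0,"dz": 0,"turn": 0},{"grip": -1,"dx": -60,"dy": 0,"dz": 0,"turn": 0},{"grip": -1,"dx": -85,"dy": 0,"dz": 0,"turn": 0},{"grip": -1,"dx": -105,"dy": 0,"dz": 0,"turn": 0},{"grip": -1,"dx": -110,"dy": 0,"dz": 0,"turn": 0},{"grip": -1,"dx": -110,"dy": 0,"dz": 0,"turn": 0}])

```text
time: 3.82
tcp_pos: [0.5027, 0.2958, 0.1548]
tool_rot: [[-0.001, 0.999, -0.044], [-0.001, -0.044, -0.999], [-1.0, -0.001, 0.001]]
wrist_force: [-0.8, -0.5, -0.9]
width: 0.417
```

```bash
python3 - <<'E'
from h import *
rel([.4845,-.1165,.155],-3)
E
```

```text
t 3.83 tcp [0.5027 0.2958 0.1548] yaw -2.5 move [2.000e-01 0.000e+00 4.127e+02] turn 0.5 F [-0.78 -0.46 -0.87] w 0.417 j [-53.  22.  20. 106.  -9.  54. -30.]
```

step_arm(moves=[{"grip": -1,"dx": 0,"dy": 0,"dz": 30,"turn": 0},{"grip": -1,"dx": 0,"dy": 0,"dz": 75,"turn": 0},{"grip": -1,"dx": 0,"dy": 0,"dz": 120,"turn": 0},{"grip": -1,"dx": 0,"dy": 0,"dz": 165,"turn": 0},{"grip": -1,"dx": 0,"dy": 0,"dz": 210,"turn": 0},{"grip": -1,"dx": 0,"dy": 0,"dz": 255,"turn": 0},{"grip": -1,"dx": 0,"dy": 0,"dz": 285,"turn": 0},{"grip": -1,"dx": 0,"dy": 0,"dz": 300,"turn": 0}])

```text
time: 4.82
tcp_pos: [0.4886, -0.0056, 0.1545]
tool_rot: [[-0.003, 0.999, -0.047], [-0.001, -0.047, -0.999], [-1.0, -0.002, 0.002]]
wrist_force: [-0.3, 0.4, -1.0]
width: 0.425
```

step_arm(moves=[{"grip": -1,"dx": 0,"dy": 0,"dz": 30,"turn": 0},{"grip": -1,"dx": 0,"dy": 0,"dz": 70,"turn": 0},{"grip": -1,"dx": 0,"dy": 0,"dz": 95,"turn": 0},{"grip": -1,"dx": 0,"dy": 0,"dz": 112,"turn": 0},{"grip": -1,"dx": 0,"dy": 0,"dz": 112,"turn": 0}])

```text
time: 5.45
tcp_pos: [0.4832, -0.1179, 0.1542]
tool_rot: [[-0.003, 0.999, -0.048], [-0.002, -0.048, -0.999], [-1.0, -0.003, 0.002]]
wrist_force: [-0.7, 1.2, -1.5]
width: 0.419
```

```bash
python3 - <<'E'
from h import *
rel([.4845,-.1165,.155],-3)
s=snapshot("side");t=snapshot("top")
cv2.imwrite("pics/s3.png",s[:,:,::-1]);cv2.imwrite("pics/t3.png",t[:,:,::-1])
p=get_state()["tcp_pos"]; S=Cam("side"); u,v=S.proj([p[0],p[1],p[2]-.02])[0].astype(int); print(u,v,S.proj([p]))
a=cv2.resize(s[v-40:v+50,u-45:u+45],(600,600),interpolation=cv2.INTER_CUBIC)
print("crop origin",u-45,v-40)
cv2.imwrite("pics/c3.png",np.clip(a[:,:,::-1]*1.8,0,255).astype(np.uint8))
E
```

```text
t 5.45 tcp [ 0.4832 -0.1179  0.1542] yaw -2.7 move [-0.8  1.2 -1.5] turn 0.3 F [-0.68  1.21 -1.51] w 0.419 j [-20.  15.  31. 117. -10.  50.  14.]
322 181 [[323.01175744 174.14398841]]
crop origin 277 141
```

View pics/c3.png

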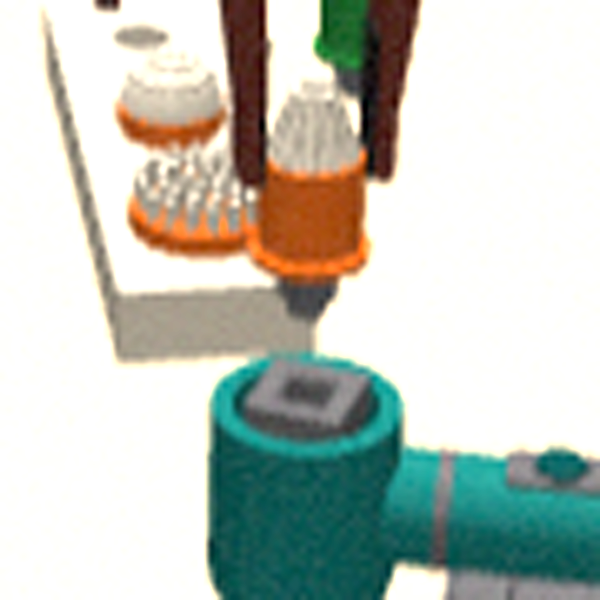

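The crop shows the cone head held upright above the plate: stem at about side (324,186), plate at about (323.5,199). The dome and disc are undisturbed. Next I'll check numerically how it sits in the grip and how it lines up with the hole.

```bash
python3 - <<'E'
from h import *
S,T=Cam("side"),Cam("top"); s=cv2.imread("pics/s3.png"); 
x0,y0=300,155
a=cv2.resize(s[y0:y0+50,x0:x0+50],(600,600),interpolation=cv2.INTER_CUBIC)
cv2.imwrite("pics/c4.png",np.clip(a*2.2,0,255).astype(np.uint8))
hsv=cv2.cvtColor(s,cv2.COLOR_BGR2HSV)
for v in range(163,192):
    m=((hsv[v,:,0]<18)&(hsv[v,:,1]>150)); d=hsv[v,:,2]<75
    f=lambda k:[int(i) for i in np.flatnonzero(k[305:340])+305]
    o,g=f(m),f(d); print(v,"or",(o[0],o[-1]) if o else '',"dark",(g[0],g[-1]) if g else '')
p=get_state()["tcp_pos"]
for dz in (.03,.0,-.0046,-.0096,-.0276,-.0336): print("axis under tcp",dz,S.proj([p[0],p[1],p[2]+dz])[0].round(2))
print("top tcp",T.proj([p])[0], "socket",S.proj([.4845,-.1165,.085])[0])
E
```

```text
163 or (312, 334) dark (312, 335)
164 or (313, 334) dark (312, 335)
165 or (314, 334) dark (312, 335)
166 or (313, 334) dark (312, 335)
167 or (313, 331) dark (312, 334)
168 or (315, 331) dark (313, 316)
169 or (316, 331) dark (316, 316)
170 or (316, 331) dark 
171 or (316, 331) dark 
172 or (316, 330) dark 
173 or (307, 330) dark 
174 or (307, 330) dark 
175 or (306, 330) dark 
176 or (305, 331) dark 
177 or (305, 331) dark 
178 or (305, 331) dark 
179 or (315, 331) dark 
180 or (316, 331) dark 
181 or (317, 329) dark 
182 or (319, 327) dark 
183 or (321, 324) dark (319, 326)
184 or  dark (318, 326)
185 or  dark (319, 326)
186 or  dark (320, 325)
187 or  dark (320, 324)
188 or  dark (321, 324)
189 or  dark 
190 or  dark 
191 or  dark 
axis under tcp 0.03 [323.42 162.9 ]
axis under tcp 0.0 [323.01 174.14]
axis under tcp -0.0046 [322.95 175.84]
axis under tcp -0.0096 [322.88 177.68]
axis under tcp -0.0276 [322.64 184.24]
axis under tcp -0.0336 [322.56 186.4 ]
top tcp [354.00191618 202.78605279] socket [322.54227836 199.01194449]
```

View pics/c4.png

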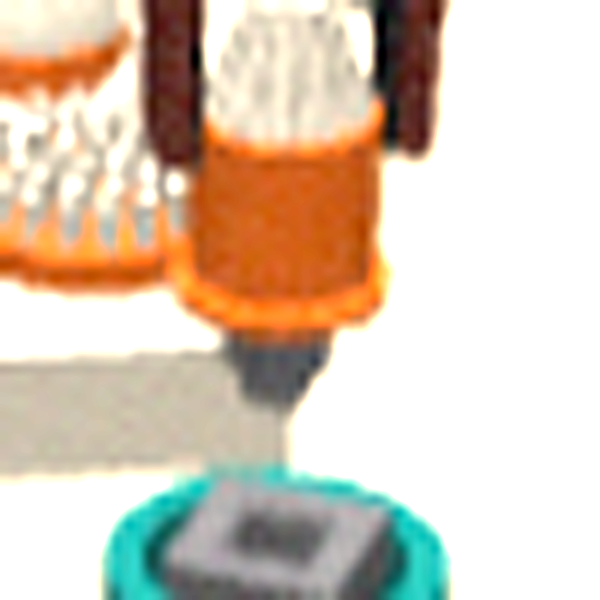

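The head sits centred in the jaws and the side view agrees with the expected drop point. The stem shows a width of about 9 px, close to diagonal, so its faces are near 30° mod 90 and the hole is near 57°. That means turning counter-clockwise (negative). I'll descend to just above the plate and pre-turn.

step_arm(moves=[{"grip": -1,"dx": 8,"dy": 1.5,"dz": -3,"turn": -4},{"grip": -1,"dx": 18,"dy": 1.5,"dz": -3,"turn": -8},{"grip": -1,"dx": 26,"dy": 1.5,"dz": -3,"turn": -12},{"grip": -1,"dx": 30,"dy": 1.5,"dz": -3,"turn": -12},{"grip": -1,"dx": 30,"dy": 1.5,"dz": -3,"turn": -12}])

```text
time: 6.18
tcp_pos: [0.485, -0.1126, 0.1241]
tool_rot: [[-0.004, 0.987, 0.163], [-0.001, 0.163, -0.987], [-1.0, -0.004, 0.0]]
wrist_force: [-1.1, 0.4, -0.4]
width: 0.426
```

```bash
python3 - <<'E'
from h import *
rel([.4848,-.1148,.1126],-3)
E
```

```text
t 6.17 tcp [ 0.485  -0.1126  0.1241] yaw 9.4 move [11.5 -0.5  2.1] turn 12.4 F [-1.08  0.41 -0.39] w 0.426 j [-17.  17.  27. 119. -11.  47.  26.]
```

step_arm(moves=[{"grip": -1,"dx": 0,"dy": -0.5,"dz": 2.5,"turn": 0},{"grip": -1,"dx": 0,"dy": -0.5,"dz": 2.5,"turn": 0},{"grip": -1,"dx": 0,"dy": -0.5,"dz": 2.5,"turn": 0}])

```text
time: 6.55
tcp_pos: [0.485, -0.1152, 0.1242]
tool_rot: [[-0.004, 0.987, 0.163], [-0.001, 0.163, -0.987], [-1.0, -0.004, 0.0]]
wrist_force: [0.1, 0.3, 0.2]
width: 0.419
```

```bash
python3 - <<'E'
from h import *
rel([.4848,-.1148,.1126],-3)
E
```

```text
t 6.55 tcp [ 0.485  -0.1152  0.1242] yaw 9.4 move [11.6 -0.1 -0.5] turn 12.4 F [0.14 0.27 0.18] w 0.419 j [-17.  17.  27. 118. -11.  47.  26.]
```

step_arm(moves=[{"grip": -1,"dx": 2,"dy": 0,"dz": 0,"turn": 0},{"grip": -1,"dx": 4,"dy": 0,"dz": 0,"turn": 0},{"grip": -1,"dx": 6,"dy": 0,"dz": 0,"turn": 0},{"grip": -1,"dx": 8,"dy": 0,"dz": 0,"turn": 0},{"grip": -1,"dx": 9,"dy": 0,"dz": 0,"turn": 0},{"grip": -1,"dx": 9,"dy": 0,"dz": 0,"turn": 0}])

```text
time: 7.3
tcp_pos: [0.4849, -0.1153, 0.1151]
tool_rot: [[-0.004, 0.987, 0.163], [-0.001, 0.163, -0.987], [-1.0, -0.004, 0.0]]
wrist_force: [-0.1, -0.6, -1.2]
width: 0.417
```

step_arm(moves=[{"grip": -1,"dx": 1,"dy": 0,"dz": 0,"turn": 0},{"grip": -1,"dx": 2,"dy": 0,"dz": 0,"turn": 0},{"grip": -1,"dx": 3,"dy": 0,"dz": 0,"turn": 0},{"grip": -1,"dx": 3,"dy": 0,"dz": 0,"turn": 0}])

```text
time: 7.8
tcp_pos: [0.4849, -0.1153, 0.1122]
tool_rot: [[-0.004, 0.987, 0.163], [-0.001, 0.163, -0.987], [-1.0, -0.004, 0.0]]
wrist_force: [-0.2, -0.8, 1.6]
width: 0.421
```

step_arm(moves=[{"grip": -1,"dx": 1,"dy": 0,"dz": 0,"turn": 0},{"grip": -1,"dx": 2,"dy": 0,"dz": 0,"turn": 0},{"grip": -1,"dx": 2.5,"dy": 0,"dz": 0,"turn": 0},{"grip": -1,"dx": 2.5,"dy": 0,"dz": 0,"turn": 0}])

```text
time: 8.3
tcp_pos: [0.485, -0.1153, 0.1097]
tool_rot: [[-0.004, 0.987, 0.163], [-0.001, 0.163, -0.987], [-1.0, -0.004, 0.0]]
wrist_force: [-0.9, 0.5, 2.6]
width: 0.423
```

step_arm(moves=[{"grip": -1,"dx": 0,"dy": 0,"dz": 0,"turn": -2},{"grip": -1,"dx": 0,"dy": 0,"dz": 0,"turn": -4},{"grip": -1,"dx": 0,"dy": 0,"dz": 0,"turn": -6},{"grip": -1,"dx": 0,"dy": 0,"dz": 0,"turn": -8},{"grip": -1,"dx": 0,"dy": 0,"dz": 0,"turn": -10},{"grip": -1,"dx": 0,"dy": 0,"dz": 0,"turn": -10}])

```text
time: 9.05
tcp_pos: [0.4851, -0.1153, 0.1098]
tool_rot: [[-0.003, 0.943, 0.332], [-0.001, 0.332, -0.943], [-1.0, -0.003, -0.0]]
wrist_force: [0.5, 0.6, 2.9]
width: 0.421
```

step_arm(moves=[{"grip": -1,"dx": 0,"dy": 0,"dz": 0,"turn": -2},{"grip": -1,"dx": 0,"dy": 0,"dz": 0,"turn": -4},{"grip": -1,"dx": 0,"dy": 0,"dz": 0,"turn": -6},{"grip": -1,"dx": 0,"dy": 0,"dz": 0,"turn": -8},{"grip": -1,"dx": 0,"dy": 0,"dz": 0,"turn": -8}])

```text
time: 9.68
tcp_pos: [0.485, -0.1154, 0.1098]
tool_rot: [[-0.003, 0.888, 0.461], [-0.001, 0.461, -0.888], [-1.0, -0.003, -0.001]]
wrist_force: [-0.7, 0.3, 2.4]
width: 0.418
```

step_arm(moves=[{"grip": -1,"dx": 0,"dy": 0,"dz": 0,"turn": -2},{"grip": -1,"dx": 0,"dy": 0,"dz": 0,"turn": -4},{"grip": -1,"dx": 0,"dy": 0,"dz": 0,"turn": -6},{"grip": -1,"dx": 0,"dy": 0,"dz": 0,"turn": -6}])

```text
time: 10.18
tcp_pos: [0.485, -0.1154, 0.1098]
tool_rot: [[-0.003, 0.834, 0.551], [-0.001, 0.551, -0.834], [-1.0, -0.003, -0.001]]
wrist_force: [-0.1, 0.3, 3.3]
width: 0.42
```

step_arm(moves=[{"grip": -1,"dx": 0,"dy": 0,"dz": 0,"turn": -2},{"grip": -1,"dx": 0,"dy": 0,"dz": 0,"turn": -4},{"grip": -1,"dx": 0,"dy": 0,"dz": 0,"turn": -6},{"grip": -1,"dx": 0,"dy": 0,"dz": 0,"turn": -6}])

```text
time: 10.68
tcp_pos: [0.485, -0.1154, 0.1098]
tool_rot: [[-0.003, 0.772, 0.636], [-0.001, 0.636, -0.772], [-1.0, -0.003, -0.002]]
wrist_force: [-0.9, -0.5, 2.0]
width: 0.419
```

step_arm(moves=[{"grip": -1,"dx": 0,"dy": 0,"dz": 0,"turn": -2},{"grip": -1,"dx": 0,"dy": 0,"dz": 0,"turn": -4},{"grip": -1,"dx": 0,"dy": 0,"dz": 0,"turn": -6},{"grip": -1,"dx": 0,"dy": 0,"dz": 0,"turn": -6}])

```text
time: 11.18
tcp_pos: [0.4852, -0.1153, 0.1098]
tool_rot: [[-0.003, 0.701, 0.713], [-0.0, 0.713, -0.701], [-1.0, -0.002, -0.002]]
wrist_force: [-0.6, 0.0, 2.3]
width: 0.422
```

```bash
python3 - <<'E'
from h import *
rel([.4848,-.1148,.1098],-3); print(get_state()["moment"])
s=snapshot("side"); cv2.imwrite("pics/s5.png",s[:,:,::-1])
a=cv2.resize(s[165:215,298:348],(600,600),interpolation=cv2.INTER_CUBIC)
cv2.imwrite("pics/c5.png",np.clip(a[:,:,::-1]*2.2,0,255).astype(np.uint8))
E
```

```text
t 11.18 tcp [ 0.4852 -0.1153  0.1098] yaw 45.5 move [ 0.   0.1 -0.6] turn 48.5 F [-0.6   0.01  2.31] w 0.422 j [ -9.  18.  19. 119.  -8.  45.  60.]
[ 0.11651338  0.02509488 -0.00845845]
```

View pics/c5.png

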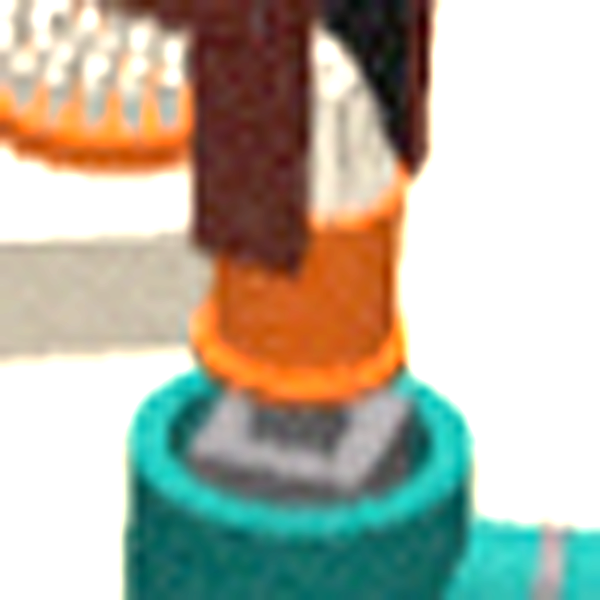

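The crop shows the flange over the plate, with the nose in the hole and the stem still standing on the plate. The plate has not turned. The stem now looks face-on (about 7 px wide), so the matching angle was probably passed about 20° back, and the stem is likely off-centre. I'll lift slightly, turn back, and find the hole centre by gentle nose probing.

step_arm(moves=[{"grip": -1,"dx": -2,"dy": 0,"dz": 0,"turn": 0},{"grip": -1,"dx": -4,"dy": 0,"dz": 0,"turn": 6},{"grip": -1,"dx": -4,"dy": 0,"dz": 0,"turn": 12},{"grip": -1,"dx": -4,"dy": 0,"dz": 0,"turn": 18},{"grip": -1,"dx": -4,"dy": 0,"dz": 0,"turn": 18},{"grip": -1,"dx": -4,"dy": 0,"dz": 0,"turn": 18}])

```text
time: 11.98
tcp_pos: [0.485, -0.1153, 0.1137]
tool_rot: [[-0.003, 0.886, 0.463], [-0.001, 0.463, -0.886], [-1.0, -0.003, -0.001]]
wrist_force: [-0.3, 0.7, -1.4]
width: 0.425
```

```bash
python3 - <<'E'
from h import *
rel([.4848,-.1148,.1138],-3)
S=Cam("side"); s=cv2.imread("pics/s5.png"); b=cv2.resize(s,None,fx=8,fy=8,interpolation=cv2.INTER_CUBIC); h=cv2.cvtColor(b,cv2.COLOR_BGR2HSV)
m=np.uint8((h[:,:,0]<18)&(h[:,:,1]>150)&(h[:,:,2]>40))
from scipy.optimize import least_squares
# lower arc of flange: lowest orange pixel per column
P=[]
for u in range(2520,2650,4):
    c=np.flatnonzero(m[1500:1620,u]); 
    if len(c): P.append([(u+.5)/8-.5,(1500+c[-1]+.5)/8-.5])
P=np.array(P)
for z in (.1,.101,.102):
    Q=S.plane(P,z)[:,:2]; r=least_squares(lambda q:np.hypot(*(Q-q).T)-.022,[.485,-.117]); print(z,r.x.round(4),"rms",np.sqrt(np.mean(r.fun**2)).round(5))
print("row extents",[(v,*(np.flatnonzero(m[v*8+4,2480:2700])[[0,-1]]/8+310)) for v in range(186,199,2)])
E
```

```text
t 11.97 tcp [ 0.485  -0.1153  0.1137] yaw 27.6 move [-0.1  0.  -0.5] turn 30.6 F [-0.33  0.68 -1.4 ] w 0.425 j [-13.  18.  23. 119. -10.  45.  43.]
0.1 [ 0.4847 -0.1153] rms 0.00101
0.101 [ 0.4843 -0.1169] rms 0.00101
0.102 [ 0.4839 -0.1184] rms 0.00102
row extents [(186, np.float64(316.0), np.float64(330.875)), (188, np.float64(315.875), np.float64(330.75)), (190, np.float64(315.0), np.float64(330.75)), (192, np.float64(314.125), np.float64(331.75)), (194, np.float64(314.625), np.float64(331.75)), (196, np.float64(316.25), np.float64(330.375)), (198, np.float64(319.625), np.float64(326.625))]
```

step_arm(moves=[{"grip": -1,"dx": 0,"dy": 0,"dz": 0.7,"turn": 0},{"grip": -1,"dx": 0,"dy": 0,"dz": 1.4,"turn": 0},{"grip": -1,"dx": 0,"dy": 0,"dz": 2.0,"turn": 0},{"grip": -1,"dx": 0,"dy": 0,"dz": 2.0,"turn": 0}])

```text
time: 12.48
tcp_pos: [0.4859, -0.117, 0.1137]
tool_rot: [[-0.003, 0.886, 0.463], [-0.0, 0.463, -0.886], [-1.0, -0.003, -0.001]]
wrist_force: [0.0, -0.5, -2.2]
width: 0.416
```

step_arm(moves=[{"grip": -1,"dx": 0,"dy": 0,"dz": -1.0,"turn": 0},{"grip": -1,"dx": 0,"dy": 0,"dz": -2.0,"turn": 0},{"grip": -1,"dx": 0,"dy": 0,"dz": -3.0,"turn": 0},{"grip": -1,"dx": 0,"dy": 0,"dz": -4.0,"turn": 0},{"grip": -1,"dx": 0,"dy": 0,"dz": -4.0,"turn": 0}])

```text
time: 13.1
tcp_pos: [0.4841, -0.1133, 0.1137]
tool_rot: [[-0.003, 0.886, 0.464], [-0.0, 0.464, -0.886], [-1.0, -0.003, -0.001]]
wrist_force: [0.4, -0.2, -0.7]
width: 0.42
```

step_arm(moves=[{"grip": -1,"dx": 0,"dy": 0,"dz": -0.5,"turn": 0},{"grip": -1,"dx": 0,"dy": 0,"dz": -1.0,"turn": 0},{"grip": -1,"dx": 0,"dy": 0,"dz": -1.5,"turn": 0},{"grip": -1,"dx": 0,"dy": 0,"dz": -1.5,"turn": 0}])

```text
time: 13.6
tcp_pos: [0.4835, -0.1121, 0.1138]
tool_rot: [[-0.003, 0.886, 0.463], [-0.001, 0.463, -0.886], [-1.0, -0.003, -0.001]]
wrist_force: [0.4, -0.8, -1.2]
width: 0.424
```

```bash
python3 - <<'E'
from h import *
rel([.4850,-.1153,.1137],-3); print(get_state()["moment"])
E
```

```text
t 13.6 tcp [ 0.4835 -0.1121  0.1138] yaw 27.6 move [ 0.1 -0.1  3.5] turn 30.6 F [ 0.39 -0.81 -1.18] w 0.424 j [-13.  18.  23. 119.  -9.  45.  43.]
[-0.20861894 -0.06237463  0.00873656]
```

step_arm(moves=[{"grip": -1,"dx": 0,"dy": 0,"dz": -0.7,"turn": 0},{"grip": -1,"dx": 0,"dy": 0,"dz": -1.5,"turn": 0},{"grip": -1,"dx": 0,"dy": 0,"dz": -1.5,"turn": 0}])

```text
time: 13.98
tcp_pos: [0.483, -0.1109, 0.1138]
tool_rot: [[-0.003, 0.886, 0.464], [-0.001, 0.464, -0.886], [-1.0, -0.003, -0.001]]
wrist_force: [1.2, -0.8, -0.8]
width: 0.425
```

```bash
python3 - <<'E'
from h import *
rel([.4850,-.1153,.1137],-3); print(get_state()["moment"])
s=snapshot("side"); cv2.imwrite("pics/s6.png",s[:,:,::-1])
rel([.4850,-.1153,.1137],-3); print(get_state()["moment"])
a=cv2.resize(s[165:215,298:348],(600,600),interpolation=cv2.INTER_CUBIC)
cv2.imwrite("pics/c6.png",np.clip(a[:,:,::-1]*2.2,0,255).astype(np.uint8))
E
```

```text
t 13.97 tcp [ 0.483  -0.1109  0.1138] yaw 27.6 move [ 0.1 -0.2  4.8] turn 30.6 F [ 1.18 -0.78 -0.8 ] w 0.425 j [-13.  18.  23. 119.  -9.  45.  43.]
[-0.41889764 -0.21215387  0.03192201]
t 14.03 tcp [ 0.4829 -0.1109  0.1138] yaw 27.6 move [ 0.1 -0.2  4.8] turn 30.6 F [ 0.47 -2.24  0.13] w 0.423 j [-13.  18.  23. 119.  -9.  45.  43.]
[-0.37406786 -0.20720248 -0.01724762]
```

View pics/c6.png

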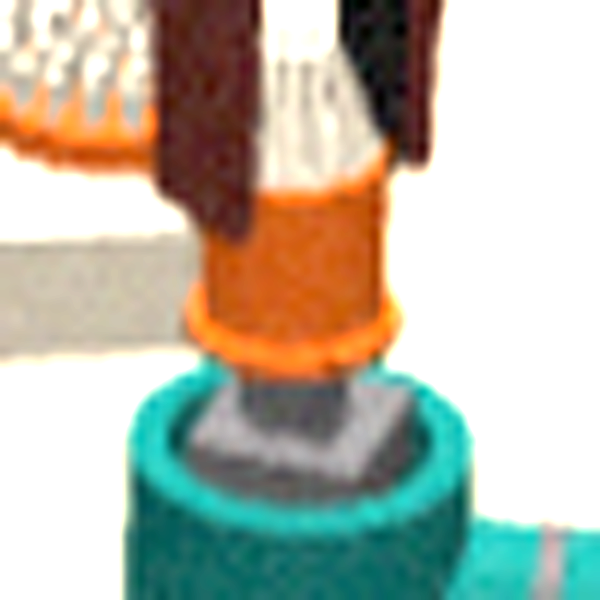

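Moments show contact clearly at about −4.8 mm (M ≈ 0.47 N m) and starting near −2.5 mm. Next I'll probe the other side.

step_arm(moves=[{"grip": -1,"dx": 0,"dy": 0,"dz": 2,"turn": 0},{"grip": -1,"dx": 0,"dy": 0,"dz": 4.5,"turn": 0},{"grip": -1,"dx": 0,"dy": 0,"dz": 4.5,"turn": 0},{"grip": -1,"dx": 0,"dy": 0,"dz": 4.5,"turn": 0}])

```text
time: 14.52
tcp_pos: [0.4849, -0.1148, 0.1137]
tool_rot: [[-0.003, 0.886, 0.463], [-0.001, 0.463, -0.886], [-1.0, -0.003, -0.001]]
wrist_force: [-0.5, -0.5, -1.1]
width: 0.421
```

```bash
cat > m.py <<'E'
from h import *
rel([.4850,-.1153,.1137],-3); print(get_state()["moment"].round(3))
E
python3 m.py
```

```text
t 14.53 tcp [ 0.4849 -0.1148  0.1137] yaw 27.6 move [ 0.  -0.1  0.5] turn 30.6 F [-0.52 -0.47 -1.11] w 0.421 j [-13.  18.  23. 119.  -9.  45.  43.]
[-0.068  0.019 -0.024]
```

step_arm(moves=[{"grip": -1,"dx": 0,"dy": 0,"dz": 1,"turn": 0},{"grip": -1,"dx": 0,"dy": 0,"dz": 2,"turn": 0},{"grip": -1,"dx": 0,"dy": 0,"dz": 3,"turn": 0},{"grip": -1,"dx": 0,"dy": 0,"dz": 3,"turn": 0}])

```text
time: 15.02
tcp_pos: [0.4863, -0.1173, 0.1137]
tool_rot: [[-0.003, 0.886, 0.464], [-0.0, 0.464, -0.886], [-1.0, -0.003, -0.001]]
wrist_force: [0.1, 1.3, -1.2]
width: 0.424
```

```bash
python3 m.py
```

```text
t 15.03 tcp [ 0.4863 -0.1173  0.1137] yaw 27.6 move [ 0.  -0.2 -2.4] turn 30.6 F [ 0.1   1.26 -1.24] w 0.424 j [-12.  18.  23. 119. -10.  45.  44.]
[0.223 0.024 0.006]
```

step_arm(moves=[{"grip": -1,"dx": 0,"dy": 0,"dz": -1.7,"turn": 0},{"grip": -1,"dx": 0,"dy": 0,"dz": -3.3,"turn": 0},{"grip": -1,"dx": 0,"dy": 1.5,"dz": -3.3,"turn": 0},{"grip": -1,"dx": 0,"dy": 2.5,"dz": -3.3,"turn": 0},{"grip": -1,"dx": 0,"dy": 2.5,"dz": -3.3,"turn": 0},{"grip": -1,"dx": 0,"dy": 2.5,"dz": -3.3,"turn": 0}])

```text
time: 15.78
tcp_pos: [0.487, -0.1133, 0.1137]
tool_rot: [[-0.003, 0.886, 0.463], [-0.0, 0.463, -0.886], [-1.0, -0.003, -0.001]]
wrist_force: [0.1, -0.8, -1.7]
width: 0.424
```

```bash
python3 m.py
```

```text
t 15.78 tcp [ 0.487  -0.1133  0.1137] yaw 27.6 move [ 0.  -2.7  0.8] turn 30.6 F [ 0.06 -0.82 -1.73] w 0.424 j [-13.  18.  23. 119. -10.  45.  43.]
[-0.058  0.06   0.005]
```

step_arm(moves=[{"grip": -1,"dx": 0,"dy": -1.5,"dz": 0,"turn": 0},{"grip": -1,"dx": 0,"dy": -3,"dz": 0,"turn": 0},{"grip": -1,"dx": 0,"dy": -4,"dz": 0,"turn": 0},{"grip": -1,"dx": 0,"dy": -5,"dz": 0,"turn": 0},{"grip": -1,"dx": 0,"dy": -5,"dz": 0,"turn": 0},{"grip": -1,"dx": 0,"dy": -5,"dz": 0,"turn": 0}])

```text
time: 16.52
tcp_pos: [0.4833, -0.1153, 0.1139]
tool_rot: [[-0.002, 0.886, 0.464], [-0.0, 0.464, -0.886], [-1.0, -0.002, -0.001]]
wrist_force: [3.0, 1.8, -1.3]
width: 0.423
```

```bash
python3 m.py
```

```text
t 16.52 tcp [ 0.4833 -0.1153  0.1139] yaw 27.6 move [0.2 1.5 0.8] turn 30.6 F [ 2.96  1.78 -1.27] w 0.423 j [-13.  18.  23. 119.  -9.  45.  43.]
[ 0.432 -0.764  0.015]
```

step_arm(moves=[{"grip": -1,"dx": 0,"dy": 2,"dz": 0,"turn": 0},{"grip": -1,"dx": 0,"dy": 3.5,"dz": 0,"turn": 0},{"grip": -1,"dx": 0,"dy": 4.5,"dz": 0,"turn": 0},{"grip": -1,"dx": 0,"dy": 5,"dz": 0,"turn": 0},{"grip": -1,"dx": 0,"dy": 5,"dz": 0,"turn": 0}])

```text
time: 17.15
tcp_pos: [0.4874, -0.1131, 0.1138]
tool_rot: [[-0.002, 0.886, 0.464], [-0.0, 0.464, -0.886], [-1.0, -0.002, -0.001]]
wrist_force: [-0.5, 0.1, -0.7]
width: 0.426
```

```bash
python3 m.py
```

```text
t 17.15 tcp [ 0.4874 -0.1131  0.1138] yaw 27.6 move [ 0.2 -3.2  0.8] turn 30.6 F [-0.46  0.12 -0.67] w 0.426 j [-13.  18.  23. 119. -10.  45.  43.]
[-0.074  0.135 -0.022]
```

Centre found: about +1.1 mm along the jaws and −0.85 mm across, from (0.4850,−0.1153). I'll centre and press lightly.

step_arm(moves=[{"grip": -1,"dx": 0,"dy": -1,"dz": 0,"turn": 0},{"grip": -1,"dx": 0,"dy": -2.1,"dz": 0,"turn": 0},{"grip": -1,"dx": 1.5,"dy": -2.1,"dz": 0,"turn": 0},{"grip": -1,"dx": 3,"dy": -2.1,"dz": 0,"turn": 0},{"grip": -1,"dx": 4,"dy": -2.1,"dz": 0,"turn": 0},{"grip": -1,"dx": 4.5,"dy": -2.1,"dz": 0,"turn": 0},{"grip": -1,"dx": 4.5,"dy": -2.1,"dz": 0,"turn": 0}])

```text
time: 18.02
tcp_pos: [0.4857, -0.1142, 0.1094]
tool_rot: [[-0.002, 0.886, 0.464], [-0.0, 0.464, -0.886], [-1.0, -0.002, -0.001]]
wrist_force: [-1.5, -0.4, 2.7]
width: 0.424
```

```bash
python3 m.py
```

```text
t 18.02 tcp [ 0.4857 -0.1142  0.1094] yaw 27.6 move [-4.3 -1.1  0.7] turn 30.6 F [-1.51 -0.4   2.69] w 0.424 j [-13.  18.  22. 119. -10.  45.  43.]
[-0.147  0.24   0.006]
```

step_arm(moves=[{"grip": -1,"dx": 0,"dy": 0,"dz": 0,"turn": -2},{"grip": -1,"dx": 0,"dy": 0,"dz": 0,"turn": -4},{"grip": -1,"dx": 0,"dy": 0,"dz": 0,"turn": -6},{"grip": -1,"dx": 0,"dy": 0,"dz": 0,"turn": -6}])

```text
time: 18.52
tcp_pos: [0.4857, -0.1141, 0.1093]
tool_rot: [[-0.002, 0.832, 0.554], [-0.0, 0.554, -0.832], [-1.0, -0.002, -0.001]]
wrist_force: [-0.1, 0.6, 0.9]
width: 0.421
```

```bash
python3 m.py
```

```text
t 18.52 tcp [ 0.4857 -0.1141  0.1093] yaw 33.7 move [-4.4 -1.2  0.6] turn 36.7 F [-0.1   0.59  0.93] w 0.421 j [-12.  18.  21. 119.  -9.  45.  49.]
[-0.014 -0.059  0.038]
```

step_arm(moves=[{"grip": -1,"dx": 0,"dy": 0,"dz": 0,"turn": -2},{"grip": -1,"dx": 0,"dy": 0,"dz": 0,"turn": -4},{"grip": -1,"dx": 0,"dy": 0,"dz": 0,"turn": -6},{"grip": -1,"dx": 0,"dy": 0,"dz": 0,"turn": -6}])

```text
time: 19.02
tcp_pos: [0.4855, -0.1141, 0.1092]
tool_rot: [[-0.003, 0.77, 0.639], [-0.0, 0.639, -0.77], [-1.0, -0.002, -0.001]]
wrist_force: [-0.2, 1.1, -0.7]
width: 0.422
```

```bash
python3 m.py
```

```text
t 19.02 tcp [ 0.4855 -0.1141  0.1092] yaw 39.7 move [-4.4 -1.2  0.6] turn 42.7 F [-0.21  1.1  -0.68] w 0.422 j [-10.  18.  20. 119.  -9.  45.  54.]
[-0.081 -0.025  0.01 ]
```

The force fell to baseline, so the stem slipped in. I'll lower gently.

step_arm(moves=[{"grip": -1,"dx": 1,"dy": 0,"dz": 0,"turn": 0},{"grip": -1,"dx": 2,"dy": 0,"dz": 0,"turn": 0},{"grip": -1,"dx": 3,"dy": 0,"dz": 0,"turn": 0},{"grip": -1,"dx": 4,"dy": 0,"dz": 0,"turn": 0},{"grip": -1,"dx": 4,"dy": 0,"dz": 0,"turn": 0}])

```text
time: 19.65
tcp_pos: [0.4855, -0.1141, 0.1052]
tool_rot: [[-0.003, 0.77, 0.639], [-0.0, 0.639, -0.77], [-1.0, -0.002, -0.002]]
wrist_force: [-0.5, -0.1, -1.4]
width: 0.419
```

```bash
python3 m.py
```

```text
t 19.65 tcp [ 0.4855 -0.1141  0.1052] yaw 39.7 move [-8.5 -1.2  0.6] turn 42.7 F [-0.48 -0.06 -1.45] w 0.419 j [-10.  18.  20. 119.  -9.  44.  54.]
[-0.003 -0.024  0.051]
```

Free descent. Continuing.

step_arm(moves=[{"grip": -1,"dx": 1.5,"dy": 0,"dz": 0,"turn": 0},{"grip": -1,"dx": 3,"dy": 0,"dz": 0,"turn": 0},{"grip": -1,"dx": 4.5,"dy": 0,"dz": 0,"turn": 0},{"grip": -1,"dx": 6,"dy": 0,"dz": 0,"turn": 0},{"grip": -1,"dx": 7.5,"dy": 0,"dz": 0,"turn": 0},{"grip": -1,"dx": 8.5,"dy": 0,"dz": 0,"turn": 0},{"grip": -1,"dx": 8.5,"dy": 0,"dz": 0,"turn": 0}])

```text
time: 20.52
tcp_pos: [0.4854, -0.1141, 0.0966]
tool_rot: [[-0.003, 0.769, 0.639], [-0.0, 0.639, -0.77], [-1.0, -0.002, -0.002]]
wrist_force: [-0.1, 0.5, -0.1]
width: 0.42
```

```bash
python3 m.py
```

```text
t 20.52 tcp [ 0.4854 -0.1141  0.0966] yaw 39.7 move [-17.1  -1.1   0.7] turn 42.7 F [-0.13  0.52 -0.13] w 0.42 j [-10.  19.  19. 119.  -9.  43.  55.]
[-0.006  0.054 -0.04 ]
```

step_arm(moves=[{"grip": -1,"dx": 1,"dy": 0,"dz": 0,"turn": 0},{"grip": -1,"dx": 2,"dy": 0,"dz": 0,"turn": 0},{"grip": -1,"dx": 3.2,"dy": 0,"dz": 0,"turn": 0},{"grip": -1,"dx": 3.2,"dy": 0,"dz": 0,"turn": 0}])

```text
time: 21.02
tcp_pos: [0.4854, -0.114, 0.0934]
tool_rot: [[-0.003, 0.77, 0.639], [-0.0, 0.639, -0.77], [-1.0, -0.002, -0.002]]
wrist_force: [-0.9, 0.5, 2.1]
width: 0.422
```

```bash
python3 m.py
```

```text
t 21.02 tcp [ 0.4854 -0.114   0.0934] yaw 39.7 move [-20.3  -1.1   0.7] turn 42.7 F [-0.9   0.54  2.08] w 0.422 j [-10.  20.  19. 119.  -9.  43.  55.]
[ 0.024  0.213 -0.016]
```

The flange is bearing on the plate at the expected height. I'll press a touch more, ease off, then release.

step_arm(moves=[{"grip": -1,"dx": 0.8,"dy": 0,"dz": 0,"turn": 0},{"grip": -1,"dx": 0.8,"dy": 0,"dz": 0,"turn": 0},{"grip": -1,"dx": -0.6,"dy": 0,"dz": 0,"turn": 0},{"grip": -1,"dx": -0.8,"dy": 0,"dz": 0,"turn": 0},{"grip": 0,"dx": -0.8,"dy": 0,"dz": 0,"turn": 0},{"grip": 0.5,"dx": -0.8,"dy": 0,"dz": 0,"turn": 0},{"grip": 1,"dx": -0.8,"dy": 0,"dz": 0,"turn": 0},{"grip": 1,"dx": -0.8,"dy": 0,"dz": 0,"turn": 0}])

```text
time: 22.02
tcp_pos: [0.4854, -0.1141, 0.0942]
tool_rot: [[-0.003, 0.77, 0.639], [-0.0, 0.639, -0.77], [-1.0, -0.002, -0.002]]
wrist_force: [0.9, -0.6, 0.7]
width: 0.804
```

step_arm(moves=[{"grip": 1,"dx": 0,"dy": 0,"dz": 0,"turn": 0},{"grip": 1,"dx": 0,"dy": 0,"dz": 0,"turn": 0},{"grip": 1,"dx": -10,"dy": 0,"dz": 0,"turn": 0},{"grip": 1,"dx": -30,"dy": 0,"dz": 0,"turn": 0},{"grip": 1,"dx": -60,"dy": 0,"dz": 0,"turn": 0},{"grip": 1,"dx": -90,"dy": 0,"dz": 0,"turn": 0},{"grip": 1,"dx": -120,"dy": 0,"dz": 0,"turn": 0},{"grip": 1,"dx": -120,"dy": 0,"dz": 0,"turn": 0}])

```text
time: 23.02
tcp_pos: [0.4874, -0.1143, 0.2169]
tool_rot: [[0.002, 0.77, 0.639], [-0.0, 0.639, -0.77], [-1.0, 0.002, 0.002]]
wrist_force: [0.2, 0.7, -0.1]
width: 1.001
```

```bash
python3 - <<'E'
from h import *
rel([.58,.1,.215])
s=snapshot("side"); t=snapshot("top"); cv2.imwrite("pics/t7.png",t[:,:,::-1]); cv2.imwrite("pics/s7.png",s[:,:,::-1])
a=cv2.resize(s[130:230,270:370],(600,600),interpolation=cv2.INTER_CUBIC)
cv2.imwrite("pics/c7.png",np.clip(a[:,:,::-1]*1.8,0,255).astype(np.uint8))
E
```

```text
t 23.02 tcp [ 0.4874 -0.1143  0.2169] yaw 39.7 move [   2.2  208.1 -105.9] turn 0 F [ 0.17  0.73 -0.11] w 1.001 j [-13.  10.  22. 113.  -4.  58.  50.]
```

View pics/c7.png

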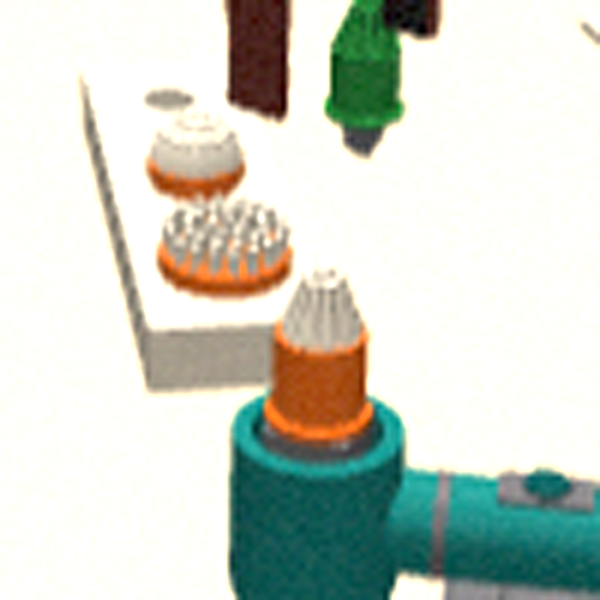

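The picture shows the cone head upright, with its flange on the plate (about side (323,200)) and the open gripper clear above. The dome and disc are in place. I'll run a last numeric check on the flange position, then hand in.

```bash
python3 - <<'E'
from h import *
from scipy.optimize import least_squares
S=Cam("side"); s=cv2.imread("pics/s7.png"); b=cv2.resize(s,None,fx=8,fy=8,interpolation=cv2.INTER_CUBIC); h=cv2.cvtColor(b,cv2.COLOR_BGR2HSV)
m=np.uint8((h[:,:,0]<18)&(h[:,:,1]>150)&(h[:,:,2]>40)); P=[]
for u in range(2524,2650,4):
    c=np.flatnonzero(m[1540:1660,u])
    if len(c): P.append([(u+.5)/8-.5,(1540+c[-1]+.5)/8-.5])
Q=S.plane(P,.085)[:,:2]; r=least_squares(lambda q:np.hypot(*(Q-q).T)-.022,[.485,-.117]); print("flange centre if z=.085",r.x.round(4),np.sqrt(np.mean(r.fun**2)).round(5))
a,b=cv2.imread("pics/s0.png") if 0 else cv2.imread("pics/side0.png"),s
for nm,(y0,y1,x0,x1) in {"squeegee":(270,340,275,360),"dome":(148,165,290,315),"disc":(160,185,292,322)}.items():
    A,B=[cv2.cvtColor(i[y0:y1,x0:x1],cv2.COLOR_BGR2GRAY).astype(np.float64) for i in (a,b)]; print(nm,"shift px",np.round(cv2.phaseCorrelate(A,B)[0],2))
E
```

```text
flange centre if z=.085 [ 0.4846 -0.1147] 0.00071
squeegee shift px [-0.02  0.04]
dome shift px [ 0.64 -0.04]
disc shift px [-0.5   0.32]
```

```bash
python3 -c "
from workcell import *
print(hand_in()); s=get_state(); print(s['time'],s['wrist_force'])"
```

```text
the job is handed in; nothing more can be done
None
the job is handed in; nothing more can be done
```

The orange cone head is in the scrubber's drive plate, seated home and released, and I handed the job in at about 23 s of the 61 s. `hand_in` gave no verdict, so the checks below are mine.

- **What I did:** I lifted the cone head out of the rack and put its nose in the hole. The first turning pass missed because the stem was off-centre by about 1.4 mm. I then found the hole's centre by gently probing with the nose, re-centred, and turned under a push of about 4 N until it slipped in. It went down freely until the flange met the plate.
- **Seating:** The plate's push-back (about 3 N) began at the expected height, with the gripper 0–1 mm from the calculated home position. The last picture shows the head upright with its flange on the plate and the gripper open and clear above it.
- **Centring:** The flange centre measured (0.4846, −0.1147) against my estimate of (0.4845, −0.1165) for the socket. The 1.8 mm disagreement in y is within what the side view can resolve, given its dependence on height.
- **Other items:** The squeegee did not move. The dome and disc showed apparent shifts of about 0.6 px (about 2 mm), which is close to measurement noise.
- **Forces:** The wrist force stayed below about 4 N in the readings I took.

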